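# Function check of a saw's start and stop box before it is hung

### The arm

A 7-joint arm with a two-finger parallel gripper is mounted at the origin on the work surface; the furniture and walls round the work are solid. World frame = base frame: x ahead of the robot, y to its left, z up, the work surface at z = 0. Lengths are in m, angles in rad, forces in N, time in s.
With the tool pointing down it reaches from about 0.35 to 0.9 m from the base axis. Payload 8.1 kg.
Tool frame: the origin (TCP) lies on the centre line of the jaws, within the pads' length; the fingertips stand 14 mm ahead of it and the grasp point (between the pads) lies 5 mm behind it; z points along the fingers, y is the direction in which the jaws open and shut (so a half turn about z gives the same grasp; the last joint's range is limited). The gripper opens to 92 mm and grips with 3 to 60 N. Pads are 19 mm wide; open, the fingers measure 130 mm over their backs; the gripper's body (75 mm by 190 mm) begins 47 mm behind the grasp point.
Start: joints at [-1.258, 0.434, 0.025, 1.573, -0.012, 1.134, -0.075], TCP at [0.252, 0.572, 0.241] pointing down, gripper open.
Joint ranges: [-2.62, 2.62], [-0.44, 2.09], [-1.27, 1.32], [0.08, 2.57], [-1.32, 4.46], [0.12, 2], [-2.74, 2.74]. Speed limits (rad/s): [2.22, 2.22, 3.01, 3.01, 3.14, 3.14, 3.14].

### API

Orientations are given as a rotation vector (axis times angle).
In Python, from cell import observe, eyes, arm gives the robot as it stands.
- The arm moves only by the tool step_arm, never from a script. Its argument "series" is a list that holds one entry, the list of rows, each a list of 5 numbers: the finger opening in m, from 0 to 0.0918, then the shift along the world's x, y, z in m, then the turn about the world's z in degrees. In form: [[[hand, dx, dy, dz, spin], ...]]. A call has 1 to 20 rows; each row is the pose to reach, as a shift and turn from the pose measured when the call began; what a row does not reach only later rows make up. A row lasts 1/12 s, in which the tool goes at most 41.7 mm and 7.16 degrees, less where a joint would pass 70% of its speed; a pose out of reach is approached as far as the arm can. A call with a gripper value outside its range is refused whole. The fingers move at their own pace and stop on an object; "squeeze" is the grip in N (left out, the last holds). Time passes only in rows, so rows that repeat a pose let the fingers close. It gives the time, the measured TCP pose, the force and the opening at its end, in the units of the state.
- observe(): the state, without advancing time (a new reading comes with each control period).
- eyes.get_image(name): name is "scene" or "top" or "wrist"; returns (picture, depth): 420x560x3 uint8, red, green, blue; 420x560 float32, m along the optical axis (not along the pixel's ray), 0 where there is no reading.
- eyes.camera_params(name): a dict with "intrinsics" (3x3 intrinsics, pixels), "distortion" ([k1, k2, p1, p2, k3] as OpenCV has them; the pictures are not rectified), "position" and "attitude" of the camera in the world. Camera axes: x right, y down, z forward; pixel columns grow to the right and rows downward; lengths in m; the calibration is good to about 2 mm. A picture is of the moment at which its call begins: read the wrist's pose just before it. camera_params takes no time and is no camera call; for the wrist camera it gives the pose at the moment of the call.
- arm.sign_off(): hands the job in, once; it reports no verdict.
The state is a dict: "clock": time; "joints": joint angles; "dq": joint speeds; "joint_efforts": joint torques, N m; "position": TCP position; "ee_rot": TCP orientation; "force": force on the tool from outside, world axes, zero at the start; "ft_torque": the same for the moment, N m; "width": opening from 0.0 (shut) to 1.0 (fully open).
Only numpy, scipy, OpenCV 4.12 (cv2) and the standard library are available. Lean on these libraries where they do the work, as an engineer would, in place of code of your own. Each camera call takes 0.05 s, during which the arm holds its last target.

### The job

The saw's start/stop box lies on its back on the table for its check before it is hung on the machine: prove that both ways of stopping trip the latched start. Lightly press the green start button until it latches in, then the red stop button until the green one has popped out, then the green button in again, and last the free near edge of the wide red stop paddle until the green one is out again; let the paddle spring back. Touch the box with the fingers only, each press light, without picking up or shifting the box or the things lying round it.

Things in the scene. Friction and masses are not known exactly. Their poses are not given: they have to be found in the camera images.
- switch_box: start/stop box, grey lid on black base, 124 x 214 x 62 mm (mounting lugs make it 166 mm long), 1.5 kg, loose, lying face up. Origin: centre of its underside; x towards the paddle's hinge end, y from the paddle towards the green button, z up. In its frame, mm: green button x -12, y 70; red button x -12, y 14; paddle x -42 to 46, y -94 to -34
- green_top (a point): centre of the top of the round green start button (29 mm across), moving with it: 72.5 mm above the table (within 2 mm) when out, 66 mm when latched in. Pressed straight down; all three controls clear a finger 50 mm wide
- red_top (a point): centre of the top of the round red stop button (29 mm across), 56 mm from the green one, moving with it: 66 mm above the table at the start, 72.5 mm while the green button is latched in. Pressed straight down
- paddle_pad (a point): point to press on the ribbed upper face of the wide red stop paddle (a flap 88 x 60 mm, hinged at its far edge along the box's y), 18 mm from the free near edge and 70 mm from the hinge; 85 mm above the table at rest, 12 mm lower when fully pressed
- start_button (a joint): how far the green button is in, m: 0 out (not started), 0.006 latched in (started), both within 0.8 mm. A rocker ties it to the red button and a sprung ball snaps it to either end: it moves off at about 3 N; pressed beyond about 4 mm it goes the rest by itself and stays. Past its travel a rubber buffer gives 2 mm more (rising to about 8 N), then it is rigid
- stop_button (a joint): how far the red button stands out, m: always equal to start_button. 0 in, 0.006 out; it presses in like the green one and, pressed beyond 4 mm, the green one pops out
- stop_paddle (a joint): paddle angle, rad: 0 at rest, 0.17 fully pressed; a spring brings it back. When the green button is latched in, a pin under the paddle meets the red one at 0.04 rad and takes it along: about 4 N at paddle_pad, trips near 0.1 rad (7 mm down at paddle_pad), is home at 0.14 rad (10 mm), then the buffer gives 2 mm more
- bolt_a: bystander: bright hex bolt lying, 46 x 19 x 16 mm, origin at its underside
- bolt_b: bystander: second such bolt
- key: bystander: L-shaped steel hex key lying flat, 102 x 38 x 7 mm, origin at its underside

How it is judged:
On the way, in this order (a step that is already met when the one before it is completed fails the run):
1. the green start button is latched in (value of joint start_button above 0.0045 m), for 0.2 s.
2. a finger presses the red stop button in, the paddle being at rest (contact force between stop_button and the fingers above 0.3 N and value of joint start_button below 0.0052 m and value of joint stop_paddle below 0.03 rad).
3. the green button has popped out, the paddle still at rest (value of joint start_button below 0.0015 m and value of joint stop_paddle below 0.03 rad), for 0.2 s.
4. the green start button is latched in again (value of joint start_button above 0.0045 m), for 0.2 s.
5. a finger presses the paddle down, nothing touching the red button (contact force between stop_paddle and the fingers above 0.3 N and contact force between stop_button and the fingers below 0.1 N and value of joint stop_paddle above 0.03 rad and value of joint start_button below 0.0052 m).
6. the green button has popped out again (value of joint start_button below 0.0015 m), for 0.2 s.
At the end, for the whole second after the job is handed in: the green button is out and the red one in (each within 1.5 mm), the paddle is back at rest (below 0.03 rad), and the box lies still and flat within 15 mm of where it began (all of step 3 and value of joint stop_button below 0.0015 m and linear speed of switch_box below 0.01 m/s and angle between switch_box's own z axis and vertical below 0.03 rad and distance of switch_box from where it was at the start of the episode below 0.015 m); the robot touches nothing.
It fails at once if a finger presses any part of the box with more than 20 N (contact force between switch_box and the fingers above 20 N).
It fails at once if a part of the arm or hand other than the fingers leans on the box with more than 3 N (contact force between switch_box and the arm above 3 N).
It fails at once if the box is lifted more than 8 mm, tipped more than 0.1 rad or shifted more than 15 mm (height (world z) of switch_box above 0.008 m or angle between switch_box's own z axis and vertical above 0.1 rad or distance of switch_box from where it was at the start of the episode above 0.015 m).
It fails at once if a bolt or the hex key is moved more than 15 mm (distance of any of bolt_a, bolt_b, key from where it was at the start of the episode above 0.015 m).
It also fails if it takes over 58 s, if anything falls off the work surface, if the arm or the gripper's body presses on something with over 40 N, if the wrist force passes 120 N, or if a joint passes its speed limit or range.

## Working session

There is one attempt and no reset: what is moved stays moved. The work goes in short steps, Python scripts to look and compute and a tool call to move; the robot and the scene stay as the last step left them, time stands still between calls to the robot, and variables do not carry over. Pictures are saved under pics/ and viewed, and the job is handed in when it is done.

Besides the shell and the picture viewer there is one more tool, called after "Emit:" as a command line: name --argument value ..., lists and objects as JSON in quotes. step_arm: Moves the arm, as the interface text tells. Its arguments: {"type":"object","properties":{"series":{"type":"array"},"squeeze":{"type":"number"}},"required":["series"]}

```bash
mkdir -p pics
cat > h.py <<'E'
import numpy as np,cv2
from cell import observe,eyes,arm
def snap(n,f):
    p=eyes.camera_params(n);im,d=eyes.get_image(n)
    cv2.imwrite('pics/'+f+'.png',im[:,:,::-1]);np.savez('pics/'+f,im=im,d=d,K=p['intrinsics'],D=p['distortion'],t=p['position'],R=np.array(p['attitude'],dtype=float))
    return im,d,p
E
python3 - <<'E'
from h import *
print(observe())
for n in('top','scene'):
    im,d,p=snap(n,n+'0');print(p)
E
```

```text
{'clock': 0.0, 'joints': array([-1.25758785,  0.43519896,  0.02497848,  1.57413631, -0.01162518,
        1.13396635, -0.07507734]), 'dq': array([ 1.92345618e-03, -2.98433722e-03,  7.59998805e-04,  7.95380523e-05,
        3.60524122e-04, -1.95893529e-04, -3.89210778e-04]), 'joint_efforts': array([-8.89688436e-04, -6.67845368e+01,  9.84138586e-01, -3.14460683e+01,
       -6.07311074e-02,  4.28872823e-02,  9.24079859e-05]), 'position': array([0.25230108, 0.57126537, 0.23994476]), 'ee_rot': array([-6.48510323e-01, -3.07372026e+00,  2.43531294e-03]), 'force': array([-0.29546859,  0.47316652, -0.49191937]), 'ft_torque': array([-0.03289762, -0.0253934 ,  0.02147261]), 'width': 1.0023992003855153}
{'intrinsics': array([[542.58233294,   0.        , 279.44642199],
       [  0.        , 542.58233294, 216.38071763],
       [  0.        ,   0.        ,   1.        ]]), 'distortion': array([-0.19120856,  0.        ,  0.        ,  0.        ,  0.        ]), 'position': array([0.36928876, 0.0072712 , 0.92462338]), 'attitude': array([-2.16815387,  2.0312654 , -0.2143915 ])}
{'intrinsics': array([[457.01786363,   0.        , 277.29325478],
       [  0.        , 457.01786363, 205.18676354],
       [  0.        ,   0.        ,   1.        ]]), 'distortion': array([-0.04778373,  0.        ,  0.        ,  0.        ,  0.        ]), 'position': array([-0.01738364,  0.47972153,  0.54457773]), 'attitude': array([-1.01342823,  2.23546267, -1.21476396])}
```

View pics/top0.png

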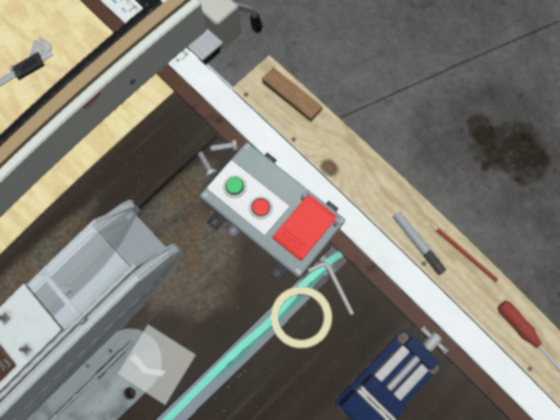

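View pics/scene0.png

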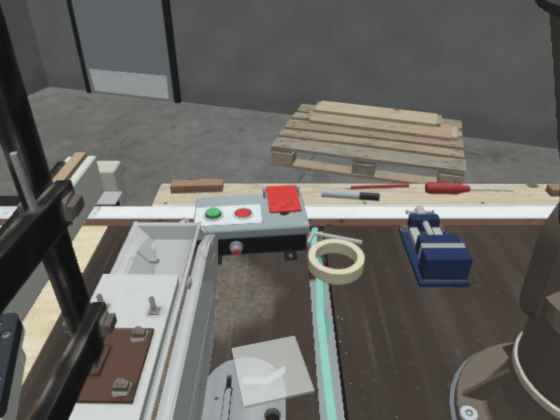

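The top view shows green at about (235,185), red at (261,207) and the paddle around (305,228). The bolts are near (215,155) and the hex key near (335,285). In the scene view a saw and an upright post stand to the left. Next I'll measure positions.

```bash
cat >> h.py <<'E'
from scipy.spatial.transform import Rotation as Ro
def ray(f,uv):
    z=np.load('pics/'+f+'.npz');u=cv2.undistortPoints(np.array([[uv]],float),z['K'],z['D'])[0,0]
    R=Ro.from_rotvec(z['R']).as_matrix();return z['t'],R@np.array([u[0],u[1],1])
def onz(f,uv,h):
    o,d=ray(f,uv);return o+d*(h-o[2])/d[2]
def dep(f,uv):
    z=np.load('pics/'+f+'.npz');o,d=ray(f,uv);return o+d*z['d'][int(round(uv[1])),int(round(uv[0]))]
def blobs(f,kind):
    im=np.load('pics/'+f+'.npz')['im'];h=cv2.cvtColor(im,cv2.COLOR_RGB2HSV);H,S,V=cv2.split(h)
    m=((S>130)&(V>60)&(((H<8)|(H>172)) if kind=='r' else ((H>50)&(H<80)))).astype(np.uint8)
    c,_=cv2.findContours(m,0,2);out=[]
    for k in c:
        a=cv2.contourArea(k)
        if a>60:
            M=cv2.moments(k);out.append((a,(M['m10']/a,M['m01']/a),cv2.minAreaRect(k),k))
    return out
E
python3 - <<'E'
from h import *
np.set_printoptions(precision=4,suppress=True)
for f in('top0','scene0'):
  for k in'gr':
    for a,c,r,_ in blobs(f,k):
        hh=.0725 if k=='g' else (.066 if a<1200 else .083)
        print(f,k,a,np.round(c,1),np.round(cv2.boxPoints(r)).tolist() if a>600 else'',onz(f,c,hh),dep(f,c))
E
```

```text
top0 g 160.5 [234.  185.2]  [0.6038 0.1026 0.0725] [0.6034 0.1024 0.074 ]
top0 r 533.5 [519.3 323. ]  [ 0.4059 -0.3755  0.066 ] [ 0.4076 -0.3931  0.0266]
top0 r 84.5 [461.  249.7]  [ 0.5215 -0.2741  0.066 ] [ 0.5325 -0.2944  0.0041]
top0 r 179.5 [260.4 206.7]  [0.5721 0.0573 0.066 ] [0.5716 0.0572 0.0682]
top0 r 1987.0 [304.2 227. ] [[272.0, 237.0], [308.0, 193.0], [336.0, 217.0], [301.0, 260.0]] [ 0.5396 -0.0152  0.083 ] [ 0.5389 -0.0151  0.0866]
scene0 r 69.0 [242.7 212.4]  [0.5678 0.0596 0.066 ] [0.5713 0.057  0.0631]
scene0 r 739.0 [282.9 198.6] [[267.0, 186.0], [299.0, 185.0], [300.0, 211.0], [268.0, 213.0]] [ 0.554  -0.0297  0.066 ] [ 0.5317 -0.0099  0.0846]
scene0 r 298.5 [444.5 188.1]  [ 0.3643 -0.3061  0.066 ] [ 0.4028 -0.3854  0.0177]
```

Run:
```python
from h import *
np.set_printoptions(precision=4,suppress=True,linewidth=150)
o=observe();print(Ro.from_rotvec(o['ee_rot']).as_matrix())
g=np.array([.6038,.1026]);r=np.array([.5721,.0573]);y=(g-r)/np.linalg.norm(g-r);x=np.array([y[1],-y[0]])
print(x,y,np.linalg.norm(g-r))
for nm,c in (('pad',(-24,-64)),('hinge',(40,-64)),('near',(-40,-64)),('org',(0,0))):
    p=r+x*(c[0]+12)/1000+y*(c[1]-14)/1000;print(nm,p)
# height map from both cameras
H=np.full((12,10),np.nan)
for f in('top0','scene0'):
    z=np.load('pics/'+f+'.npz');d=z['d'];v,u=np.mgrid[0:420:2,0:560:2];
    uv=np.stack([u,v],-1).reshape(-1,1,2).astype(float);n=cv2.undistortPoints(uv,z['K'],z['D'])[:,0]
    dd=d[v,u].ravel();P=np.c_[n,np.ones(len(n))]*dd[:,None];P=P@Ro.from_rotvec(z['R']).as_matrix().T+z['t'];P=P[dd>0]
    q=P
    for nm,c in (('pad',(-24,-64)),('hinge',(40,-64)),('near',(-38,-64)),('green',(-12,70)),('red',(-12,14)),('lid',(40,40))):
        p=r+x*(c[0]+12)/1000+y*(c[1]-14)/1000;k=np.hypot(*(P[:,:2]-p).T)<.006
        print(f,nm,k.sum(),np.median(P[k,2]) if k.any() else '')
    print('heights rows x .2-.9, cols y -.2...0.75')
    for a in np.arange(.1,.95,.05):
        print('%.2f'%a,[ '%4d'%(1000*P[k,2].max()) if (k:=(abs(P[:,0]-a)<.025)&(abs(P[:,1]-b)<.025)).any() else '  --' for b in np.arange(-.2,.8,.05)])
```

```text
[[-0.9148  0.404  -0.0005]
 [ 0.404   0.9148 -0.0013]
 [-0.0001 -0.0014 -1.    ]]
[ 0.8193 -0.5733] [0.5733 0.8193] 0.05528996292275838
pad [0.5175 0.0003]
hinge [ 0.57   -0.0364]
near [0.5044 0.0094]
org [0.5739 0.0389]
top0 pad 10 0.08702771304428136
top0 hinge 12 0.08518283445761743
top0 near 12 0.08559185413196518
top0 green 9 0.07342970280835692
top0 red 11 0.06697782810056307
top0 lid 9 0.06343666357763256
heights rows x .2-.9, cols y -.2...0.75
0.10 ['  --', '  --', '  --', '  --', '  --', '  --', '  --', '  --', '  --', '  --', '  --', '  --', '  --', '  --', '  --', '  --', '  --', '  --', '  --', '  --']
0.15 ['  --', '  --', '  --', '  --', '  --', '  --', '  --', '  --', '  --', '  --', '  --', '  --', '  --', ' -87', '  --', '  --', '  --', '  --', '  --', '  --']
0.20 ['  --', '  --', '  --', '  --', '  --', '  --', '   3', '   2', '   4', '   5', '   3', '   5', ' 155', '  97', '   2', '  --', '  --', '  --', '  --', '  --']
0.25 ['  64', '  65', '  65', '   3', '   3', '   3', '   4', '   6', '  10', '   9', '   5', ' 184', ' 209', '   5', '   3', '  --', '  --', '  -
[... 4542 characters left out ...]
--', '  --', '  --', '  --', '  --']
0.75 ['  --', '  --', '  -2', '  18', '  20', '  -1', '   0', '   0', '   0', '   2', '   2', '   1', ' 110', ' 109', '  --', '  --', '  --', '  --', '  --', '  --']
0.80 ['  --', '  --', '  --', '  18', '  20', '  19', '  19', '   0', '   0', '   2', '  41', '  --', ' 108', '  --', '  --', '  --', '  --', '  --', '  --', '  --']
0.85 ['  --', '  --', '  --', '  --', '  --', '  19', '   0', '  -1', '   2', ' 106', ' 107', '  --', '  --', '  --', '  --', '  --', '  --', '  --', '  --', '  --']
0.90 ['  --', '  --', '  --', '  --', '  --', '  -3', '  -4', '  54', ' 103', ' 109', ' 108', '  --', '  --', '  --', '  --', '  --', '  --', '  --', '  --', '  --']
```

Run:
```python
from h import *
np.set_printoptions(precision=3,suppress=True,linewidth=150)
for f in('scene0','top0'):
  z=np.load('pics/'+f+'.npz');R=Ro.from_rotvec(z['R']).as_matrix()
  for p in ([.252,.571,.241],[.252,.571,.34],[.21,.48,.32],[.25,.45,.43]):
    c=R.T@(np.array(p)-z['t']);print(f,p,c,(z['K']@c/c[2])[:2])
for uv in((40,20),(50,120),(60,200),(20,290),(90,330),(10,350),(20,180),(25,250),(80,270),(545,30),(540,250)):
  print(uv,dep('scene0',uv))
snap('wrist','wrist0')
```

```text
scene0 [0.252, 0.571, 0.241] [-0.244  0.179  0.286] [-113.741  490.954]
scene0 [0.252, 0.571, 0.34] [-0.245  0.095  0.232] [-205.242  393.125]
scene0 [0.21, 0.48, 0.32] [-0.148  0.096  0.266] [ 22.232 370.942]
scene0 [0.25, 0.45, 0.43] [-0.153 -0.023  0.248] [ -3.723 162.936]
top0 [0.252, 0.571, 0.241] [-0.566  0.226  0.654] [-190.005  404.049]
top0 [0.252, 0.571, 0.34] [-0.566  0.205  0.557] [-272.069  415.831]
top0 [0.21, 0.48, 0.32] [-0.478  0.256  0.566] [-179.107  461.644]
top0 [0.25, 0.45, 0.43] [-0.446  0.195  0.466] [-239.81   443.208]
(40, 20) [-0.017  0.48   0.545]
(50, 120) [ 3.87  -0.406 -0.874]
(60, 200) [0.273 0.421 0.384]
(20, 290) [0.644 0.444 0.051]
(90, 330) [0.262 0.431 0.274]
(10, 350) [0.215 0.484 0.334]
(20, 180) [0.259 0.443 0.413]
(25, 250) [0.235 0.456 0.382]
(80, 270) [0.298 0.418 0.303]
(545, 30) [ 1.135 -2.815 -0.074]
(540, 250) [0.077 0.051 0.262]
```

View pics/wrist0.png

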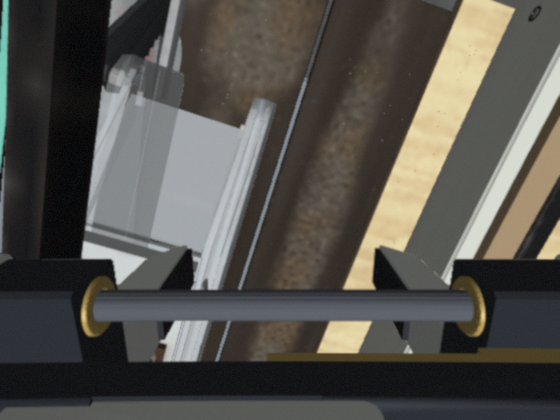

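Run:
```python
from h import *
np.set_printoptions(precision=3,suppress=True,linewidth=150)
z=np.load('pics/scene0.npz');im=z['im'];d=z['d']
for v in range(0,420,20):
    row=[]
    for u in range(0,150,10):
        p=dep('scene0',(u,v)); row.append('   --    ' if d[v,u]==0 else ('  far    ' if d[v,u]>.6 else '%3d/%3d/%3d'%tuple(p*1000)))
    print(v,' '.join(row))
w=np.load('pics/wrist0.npz');print(w['t'],Ro.from_rotvec(w['R']).as_matrix())
for uv in((50,30),(90,100),(60,200),(20,100),(140,20)): print(uv,dep('wrist0',uv))
cv2.imwrite('pics/s_crop.png',cv2.resize(im[:, :220,::-1],None,fx=1.4,fy=1.4))
```

```text
0   far       far       far        --       far       far       far       far       far       far       far       far       far       far       far    
20 294/420/495   far        --        --        --        --        --        --       far       far       far       far       far       far       far    
40 288/424/486 297/417/483    --        --        --        --        --        --        --       far       far       far       far       far       far    
60 287/428/475 292/422/473    --        --        --        --        --        --        --        --        --        --       far       far       far    
80 281/432/466 288/426/463 295/419/459    --        --        --        --        --        --        --        --        --        --        --        --    
100 280/435/455 282/430/453 291/423/449    --        --        --        --        --        --        --        --        --        --        --        --    
120 282/439/442 280/434/442 288/427/437 295/420/433   far       far       far       far       far       far       far       far       far       far       far   
[... 1951 characters left out ...]
ar     242/453/274 242/447/269 253/439/252 285/427/211 284/419/206 278/412/206 271/405/207 266/398/206
380 197/494/333 200/490/327 228/486/294   far       far     235/471/274 228/465/275 229/460/270 237/453/255 275/442/206 268/435/208 262/428/208 249/423/218 252/415/206 251/407/201
400    --     195/494/317   far       far        --     216/476/277 217/471/271 223/465/258 261/456/206 257/449/205 251/443/206 245/437/206 239/430/207 234/424/206 232/417/202
[0.182 0.603 0.384] [[ 0.404  0.878  0.257]
 [ 0.915 -0.387 -0.115]
 [-0.002  0.282 -0.96 ]]
(50, 30) [0.139 0.555 0.285]
(90, 100) [0.153 0.545 0.264]
(60, 200) [0.179 0.521 0.272]
(20, 100) [0.15  0.536 0.283]
(140, 20) [0.071 0.524 0.073]
```

View pics/s_crop.png

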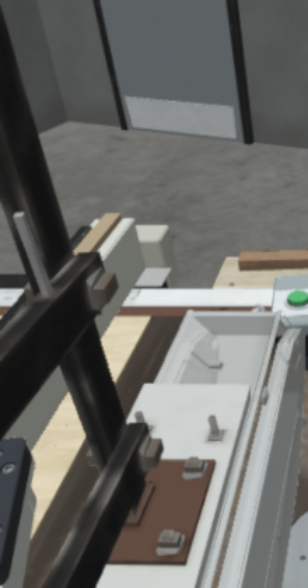

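The scene view shows a black post near (0.29, 0.43) and two black crossbars (tops at z about 0.39 and 0.28) running right beside the hand, which the arm has to clear. I'll back away from the bars first, then rise and look for the post's top.

Emit:
step_arm --series '[[[0.0918, 0.015, 0.018, 0.0, 0], [0.0918, 0.03, 0.036, 0.0, 0], [0.0918, 0.045, 0.054, 0.005, 0], [0.06, 0.06, 0.072, 0.02, 0], [0.03, 0.065, 0.08, 0.05, 0], [0, 0.065, 0.08, 0.08, 0], [0, 0.065, 0.08, 0.11, 0], [0, 0.065, 0.08, 0.14, 0], [0, 0.065, 0.08, 0.17, 0], [0, 0.065, 0.08, 0.2, 0], [0, 0.065, 0.08, 0.23, 0], [0, 0.065, 0.08, 0.25, 0], [0, 0.065, 0.08, 0.25, 0]]]'

```text
clock: 1.23
position: [0.3176, 0.6519, 0.4948]
ee_rot: [0.648, 3.073, 0.008]
force: [0.2, 0.2, 0.5]
width: 0.319
```

Run:
```python
from h import *
np.set_printoptions(precision=3,suppress=True,linewidth=150)
o=observe();print(o['clock'],o['joints'],o['position'],o['ee_rot'],o['force'],o['width'])
snap('wrist','wrist1');snap('scene','scene1')
```

```text
1.2333 [-1.223  0.587  0.081  0.715 -0.046  1.836 -0.013] [0.318 0.652 0.495] [0.648 3.073 0.008] [0.153 0.206 0.5  ] 0.3186632527500799
```

View pics/wrist1.png

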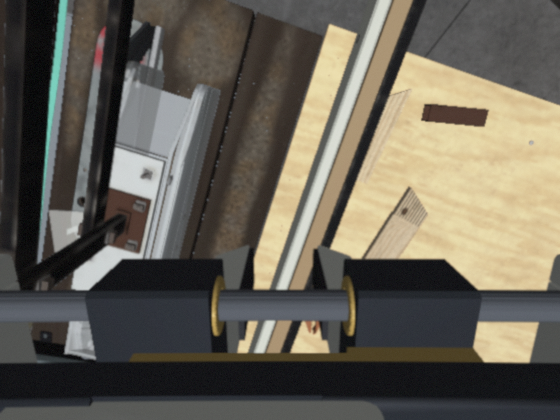

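View pics/scene1.png

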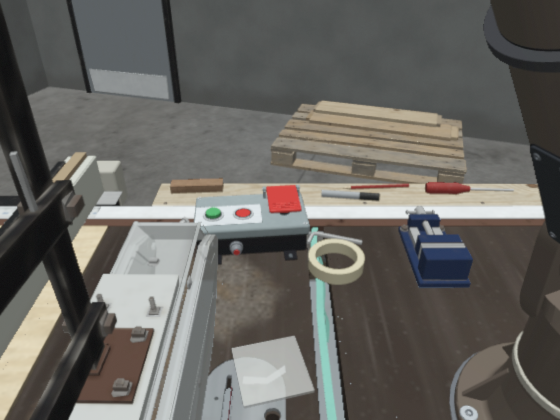

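Run:
```python
from h import *
np.set_printoptions(precision=3,suppress=True,linewidth=150)
z=np.load('pics/wrist1.npz');d=z['d'];print(z['t'])
for v in range(0,420,25):
    print(v,' '.join('   --    ' if d[v,u]==0 else '%3d/%3d/%3d'%tuple(dep('wrist1',(u,v))*1000) for u in range(0,170,10)))
```

```text
[0.247 0.683 0.639]
0 -92/331/  0 124/558/403 125/563/402 126/567/398 125/569/391 122/570/381 -53/421/  3 -450/ 98/-867 -41/449/  0 -35/464/  0 -28/479/  1  98/579/287 102/587/288  99/592/273  -3/539/  0   3/554/  1   9/569/  0
25 -62/308/  0 134/549/401 136/554/401 137/557/397 135/559/389 134/561/380 -23/399/  3 -54/376/-87 -10/429/  1  -4/444/  0   1/459/  0 114/567/285 118/575/284 113/577/262  28/520/  0  46/543/ 36  41/551/  1
50 -32/283/ -1 145/540/401 147/544/400 148/548/395 146/549/386 145/550/375   8/377/  2  14/392/  1  21/407/  1  27/423/  1  33/438/  0 132/555/285 133/561/276  81/513/ 92  78/517/ 60  72/520/ 18  75/532/  5
75   0/259/  0 157/530/399 159/536/400 160/538/394 159/538/383 158/539/374  12/308/-87  47/369/  0  54/385/  1  61/401/  1 146/533/281 150/543/283 150/545/266 121/509/131 121/514/110 118/517/ 73 115/519/ 28
100  33/233/ -1 169/519/399 172/525/399 172/527/392 172/527/381  68/314/  2  51/281/-86  82/346/  1  88/361/  0  96/378/  1 166/521/283 170/529/280 169/529/257 152/497/146 157/508/143 162/520/141 167/532/138
125  68/206/  0 182/509/398 185/515/397 185
[... 1750 characters left out ...]
25/571 275/625/569 275/628/570 276/631/570 277/632/570 279/634/570 280/636/570
350 274/584/557 276/583/554 279/582/551 281/582/549 486/ 24/ 30 497/ 36/ 25 508/ 51/ 20 445/233/185 452/245/184 458/261/185 280/620/569 280/623/570 281/625/570 282/627/570 283/629/571 284/632/571 285/633/570
375 270/611/582 271/612/582 272/615/583 273/616/583 274/617/582 275/619/582 275/622/583 276/623/582 277/625/583 277/628/584 279/628/582 279/630/583 279/633/584 281/634/582    --     283/637/582 283/640/584
400 272/615/588 273/618/589 274/618/588 274/620/589 275/622/589 276/624/589 277/625/588 278/626/588 279/628/588 279/629/588 280/631/588 281/632/588 282/634/588 283/635/587 283/637/588 284/639/587 285/640/587
```

Emit:
step_arm --series '[[[0, -0.03, 0.013, 0, 0], [0, -0.058, 0.025, 0, 2], [0, -0.065, 0.005, 0.0, 3], [0, -0.075, -0.02, 0, 3], [0, -0.085, -0.047, 0, 3], [0, -0.095, -0.073, 0.0, 3], [0, -0.106, -0.1, 0, 3], [0, -0.117, -0.128, 0, 3], [0, -0.128, -0.156, 0, 3], [0, -0.138, -0.183, 0, 3], [0, -0.148, -0.21, 0, 3], [0, -0.158, -0.237, 0, 3], [0, -0.169, -0.265, 0, 3], [0, -0.18, -0.292, 0, 3], [0, -0.182, -0.297, 0, 3], [0, -0.182, -0.297, 0, 3]]]'

```text
clock: 2.67
position: [0.1349, 0.3529, 0.49]
ee_rot: [0.567, 3.09, -0.0]
force: [-0.4, 0.6, 0.3]
width: 0.005
```

Run:
```python
from h import *
np.set_printoptions(precision=3,suppress=True,linewidth=150)
o=observe();print(o['clock'],o['joints'],o['position'],o['ee_rot'],o['force'],o['width'])
snap('wrist','wrist2')
z=np.load('pics/wrist2.npz');d=z['d'];print(z['t'])
for v in range(0,270,30):
    print(v,' '.join('   --    ' if d[v,u]==0 else '%3d/%3d/%3d'%tuple(dep('wrist2',(u,v))*1000) for u in range(0,560,40)))
```

```text
2.6667 [-1.333 -0.094 -0.013  1.621 -0.001  1.616 -0.138] [0.135 0.353 0.49 ] [ 0.567  3.09  -0.   ] [-0.413  0.646  0.344] 0.005095014655285417
[0.063 0.381 0.634]
0 -257/  9/ -1 -235/ 70/  0 -213/130/  0 -191/191/  0 -168/252/ -1 -145/314/  0 -122/375/  0 -99/437/ -1 -75/498/  1 -209/804/-867 -153/948/-866 -98/1094/-871 -41/1236/-867  51/618/275
30 -220/-15/  0 -198/ 44/ -2 -175/107/ -1 -152/170/  0 -129/232/  0 -105/295/  1 -81/358/  0 -224/477/-873 -33/483/  1  -9/546/  2  14/609/  0   4/1067/-862  61/1217/-870  75/604/290
60 -182/-43/ -1 -158/ 20/  0 -135/ 83/  0 -111/147/  0 -87/211/  0 -63/275/  0 -39/340/  0 -25/408/-86   9/468/  1  34/533/  0  59/597/  0  83/661/  0 108/724/  0 228/1344/-868
90 -140/-70/  0 -113/  1/ 13 -89/ 64/ 12 -68/123/  0 -44/189/ -1 -19/254/ -3    --      30/387/  0  55/453/  0  78/503/ 72 106/584/  1 131/649/  0 114/564/285 181/779/  0
120 -37/ 79/237 -41/ 61/146 -36/ 68/ 65 -21/104/ 12   1/165/ -1  26/232/ -3  52/301/  0  78/369/  1 104/436/  0 123/492/ 59 155/571/  0 181/639/ -1 207/705/  0 232/771/  0
150  -9/ 58/235   0/ 73/195  10/ 73/116  25/ 82/ 19  49/142/  0  76/210/  0 102/280/  2 128/349/ -1 155/419/ -1 154/464/143 173/515/151 161/521/270 260/694/  0 151/530/384
180  23/ 61/262  34/ 61/207  50/ 52/120  73/ 53/ 15 100/116/  0 127/186/ -1 166/241/-85 181/329/  0 208/400/  0 235/471/  1 206/497/177 189/510/281 315/682/  1 166/518/399
210  52/ 50/271  68/ 53/224  98/-45/ 13 126/ 16/  0 154/ 89/  0 182/161/ -1 209/235/  0 236/308/  0 246/381/ 56 218/430/203 238/480/202 348/599/  0 188/497/379 358/696/ 81
240  98/-231/  0 125/-158/  1 153/-86/  0 182/-13/ -1 210/ 60/ -1 238/135/  0 265/212/  6 295/285/  0 264/365/144 257/417/207 243/454/274 409/584/  0 203/485/395 403/678/ 96
```

View pics/wrist2.png

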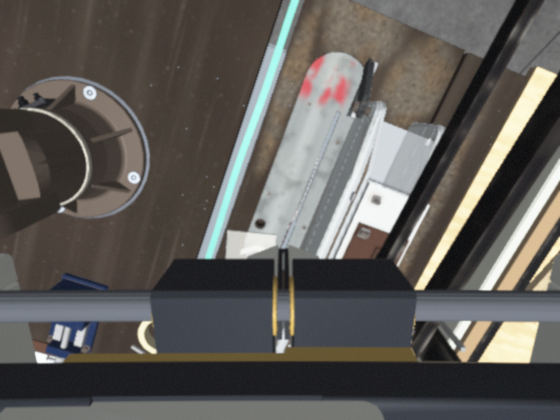

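Emit:
step_arm --series '[[[0, 0, 0, 0, 7], [0, 0, 0, 0, 14], [0, 0, 0, 0, 21], [0, 0, 0, 0, 28], [0, 0, 0, 0, 35], [0, 0, 0, 0, 42], [0, 0, 0, 0, 49], [0, 0, -0.003, 0, 56], [0, 0.01, -0.013, 0, 60], [0, 0.024, -0.019, 0, 60], [0, 0.05, -0.033, 0, 60], [0, 0.077, -0.05, 0, 60], [0, 0.103, -0.07, 0, 60], [0, 0.127, -0.091, 0, 60], [0, 0.148, -0.115, 0, 60], [0, 0.168, -0.141, 0, 60], [0, 0.185, -0.168, 0, 60], [0, 0.2, -0.197, 0, 55], [0, 0.213, -0.226, 0, 49], [0, 0.213, -0.226, 0, 49]]]'

```text
clock: 4.38
position: [0.3514, 0.1231, 0.4895]
ee_rot: [-0.742, 3.052, -0.003]
force: [-1.1, 0.0, -0.1]
width: 0.003
```

Emit:
step_arm --series '[[[0, 0.03, -0.005, 0, -7], [0, 0.06, -0.01, 0, -14], [0, 0.09, -0.015, 0, -21], [0, 0.12, -0.02, 0, -28], [0, 0.15, -0.02, 0, -35], [0, 0.18, -0.02, -0.02, -42], [0, 0.21, -0.02, -0.05, -49], [0, 0.24, -0.02, -0.08, -56], [0, 0.252, -0.02, -0.115, -62], [0, 0.252, -0.02, -0.15, -62], [0, 0.252, -0.02, -0.185, -62], [0, 0.252, -0.02, -0.22, -62], [0, 0.252, -0.02, -0.255, -62], [0, 0.252, -0.02, -0.285, -62], [0, 0.252, -0.02, -0.31, -62], [0, 0.252, -0.02, -0.32, -62], [0, 0.252, -0.02, -0.32, -62]]]'

```text
clock: 5.8
position: [0.6021, 0.1031, 0.1661]
ee_rot: [-0.934, -2.995, 0.01]
force: [0.1, 0.3, 0.5]
width: 0.009
```

Run:
```python
from h import *
np.set_printoptions(precision=4,suppress=True,linewidth=150)
o=observe();print(o['clock'],o['joints'],o['position'],o['force'],o['width']);print(Ro.from_rotvec(o['ee_rot']).as_matrix())
snap('wrist','wrist3');snap('scene','scene3')
print([(b[1],onz('wrist3',b[1],.0725)) for b in blobs('wrist3','g')]); print([(b[0],b[1],onz('wrist3',b[1],.066)) for b in blobs('wrist3','r')])
```

```text
5.8 [-0.7467  0.5663  0.7405  1.7351 -0.4339  1.0191  1.1173] [0.6021 0.1031 0.1661] [0.1279 0.2654 0.4761] 0.008559603335542723
[[-0.8227  0.5685 -0.0063]
 [ 0.5685  0.8227 -0.0048]
 [ 0.0024 -0.0075 -1.    ]]
[((285.0656219392752, 217.3176624224616), array([0.6019, 0.1045, 0.0725]))]
[(988.5, (211.06356432304838, 214.81065587590624), array([0.5702, 0.0583, 0.066 ])), (9366.0, (96.01345291479821, 233.67650722471348), array([ 0.5322, -0.0237,  0.066 ]))]
```

View pics/wrist3.png

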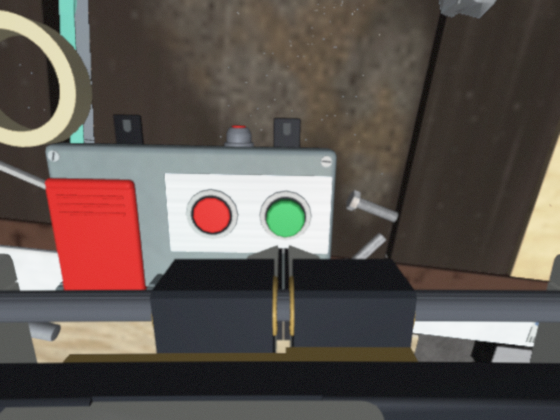

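View pics/scene3.png

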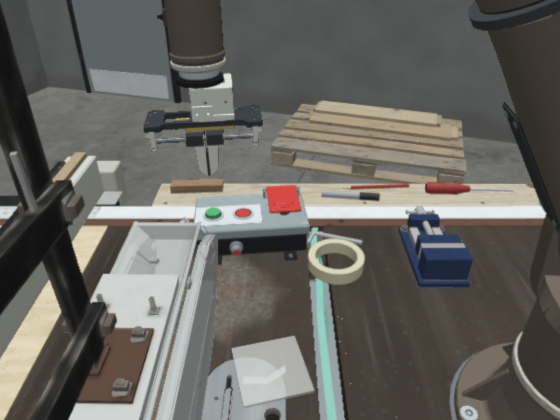

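The wrist view shows green at (285,217) and red at (211,215), 56.0 mm apart as specified and agreeing with the top view to about 2 mm. The hand is over green, so I'll descend.

Emit:
step_arm --series '[[[0, 0.001, 0, -0.02, 0], [0, 0.001, 0, -0.04, 0], [0, 0.001, 0, -0.055, 0], [0, 0.001, 0, -0.065, 0], [0, 0.001, 0, -0.07, 0], [0, 0.001, 0, -0.073, 0], [0, 0.001, 0, -0.073, 0], [0, 0.001, 0, -0.073, 0]]]'

```text
clock: 6.57
position: [0.6058, 0.1029, 0.0978]
ee_rot: [0.936, 2.998, -0.004]
force: [-0.2, -0.4, 0.9]
width: 0.002
```

Emit:
step_arm --series '[[[0, 0, 0, -0.002, 0], [0, 0, 0, -0.004, 0], [0, 0, 0, -0.006, 0], [0, 0, 0, -0.007, 0], [0, 0, 0, -0.007, 0]]]'

```text
clock: 6.98
position: [0.6056, 0.103, 0.0905]
ee_rot: [0.936, 2.998, -0.004]
force: [-0.1, -0.2, -0.6]
width: 0.007
```

Emit:
step_arm --series '[[[0, -0.002, 0, -0.002, 0], [0, -0.003, 0, -0.004, 0], [0, -0.003, 0, -0.005, 0], [0, -0.003, 0, -0.006, 0], [0, -0.003, 0, -0.007, 0], [0, -0.003, 0, -0.008, 0], [0, -0.003, 0, -0.008, 0]]]'

```text
clock: 7.57
position: [0.6021, 0.103, 0.0821]
ee_rot: [0.936, 2.999, -0.005]
force: [-0.1, -0.2, -1.2]
width: 0.001
```

Emit:
step_arm --series '[[[0, 0, 0, -0.001, 0], [0, 0, 0, -0.002, 0], [0, 0, 0, -0.0025, 0], [0, 0, 0, -0.0025, 0]]]'

```text
clock: 7.9
position: [0.602, 0.103, 0.0798]
ee_rot: [-0.936, -2.999, 0.004]
force: [-2.4, -0.1, 4.3]
width: 0.002
```

```bash
cat >> h.py <<'E'
def state(f):
    np.set_printoptions(precision=4,suppress=True,linewidth=150)
    o=observe();print(o['clock'],o['position'],o['force'])
    snap('scene',f)
    im=np.load('pics/'+f+'.npz')['im'];cv2.imwrite('pics/'+f+'c.png',cv2.resize(im[140:270,160:340,::-1],None,fx=4,fy=4,interpolation=cv2.INTER_CUBIC))
E
python3 -c "
from h import *
state('s4')"
```

```text
7.9 [0.602  0.103  0.0798] [-2.3612 -0.0688  4.3073]
```

View pics/s4c.png

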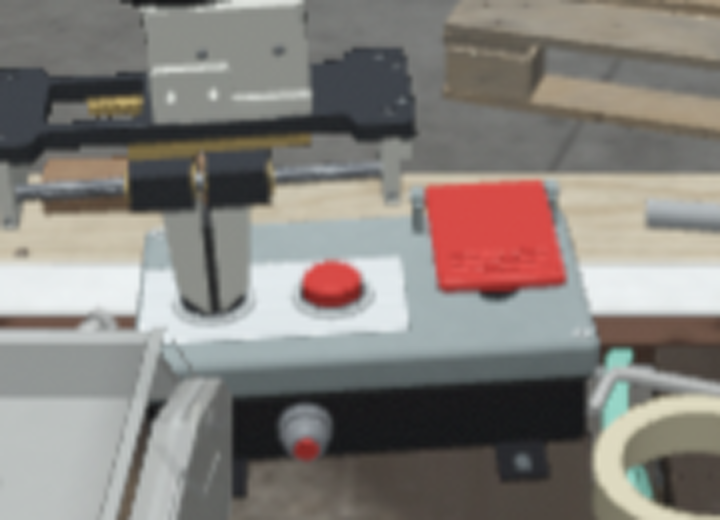

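The crop shows the red button standing proud beside the fingers, so green is latched. Moving to red.

Emit:
step_arm --series '[[[0, 0, 0, 0.006, 0], [0, 0, 0, 0.015, 0], [0, -0.005, -0.008, 0.025, 0], [0, -0.015, -0.022, 0.03, 0], [0, -0.025, -0.036, 0.03, 0], [0, -0.0315, -0.045, 0.03, 0], [0, -0.0315, -0.045, 0.03, 0], [0, -0.0315, -0.045, 0.025, 0], [0, -0.0315, -0.045, 0.02, 0], [0, -0.0315, -0.045, 0.014, 0], [0, -0.0315, -0.045, 0.01, 0], [0, -0.0315, -0.045, 0.01, 0]]]'

```text
clock: 8.95
position: [0.5701, 0.0585, 0.0884]
ee_rot: [-0.934, -2.998, 0.006]
force: [-0.5, -0.3, -0.2]
width: 0.006
```

```bash
python3 -c "
from h import *
state('s5')"
```

```text
8.95 [0.5701 0.0585 0.0884] [-0.4948 -0.2975 -0.1508]
```

View pics/s5c.png

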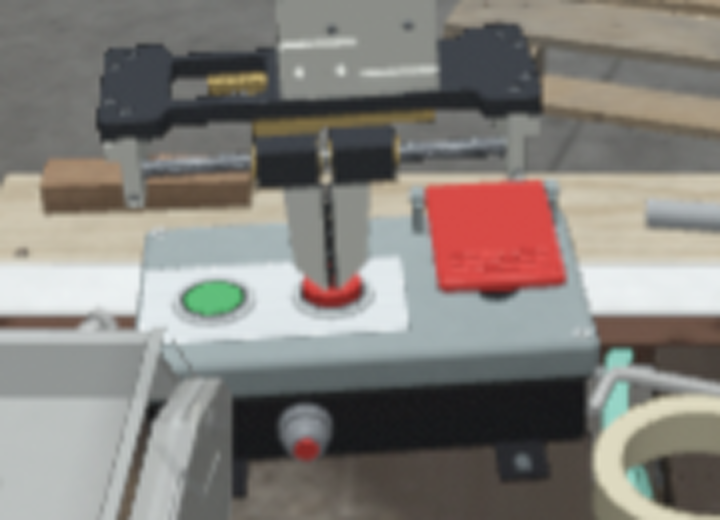

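Green stays latched and the tips are just over red. Pressing red.

Emit:
step_arm --series '[[[0, 0, -0.001, -0.002, 0], [0, 0, -0.001, -0.003, 0], [0, 0, -0.001, -0.004, 0], [0, 0, -0.001, -0.005, 0], [0, 0, -0.001, -0.006, 0], [0, 0, -0.001, -0.007, 0], [0, 0, -0.001, -0.008, 0], [0, 0, -0.001, -0.0087, 0], [0, 0, -0.001, -0.0087, 0], [0, 0, -0.001, -0.0087, 0], [0, 0, -0.001, -0.0087, 0]]]'

```text
clock: 9.92
position: [0.5701, 0.0571, 0.0803]
ee_rot: [-0.935, -2.998, 0.006]
force: [-1.5, -1.2, 2.3]
width: 0.004
```

```bash
python3 -c "
from h import *
state('s6')"
```

```text
9.9167 [0.5701 0.0571 0.0803] [-1.5451 -1.1718  2.3344]
```

View pics/s6c.png

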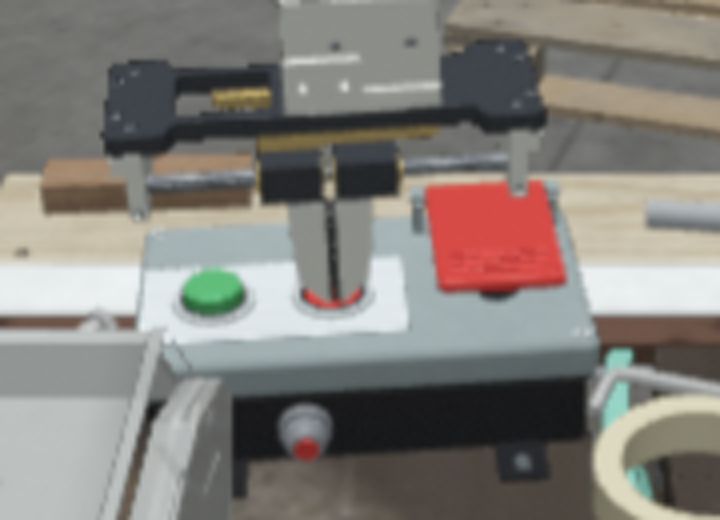

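Green has popped out with the paddle at rest. I'll lift off, give it a brief dwell, and return to green.

Emit:
step_arm --series '[[[0, 0, 0, 0.006, 0], [0, 0, 0, 0.015, 0], [0, 0.005, 0.008, 0.025, 0], [0, 0.015, 0.022, 0.03, 0], [0, 0.025, 0.036, 0.03, 0], [0, 0.0325, 0.046, 0.03, 0], [0, 0.0325, 0.046, 0.03, 0], [0, 0.0325, 0.046, 0.025, 0], [0, 0.0325, 0.046, 0.02, 0], [0, 0.0325, 0.046, 0.014, 0], [0, 0.0325, 0.046, 0.01, 0], [0, 0.0325, 0.046, 0.01, 0]]]'

```text
clock: 10.97
position: [0.6016, 0.1023, 0.089]
ee_rot: [-0.936, -2.995, 0.008]
force: [0.2, 0.9, 0.1]
width: 0.004
```

Emit:
step_arm --series '[[[0, 0, 0, -0.002, 0], [0, 0, 0, -0.003, 0], [0, 0, 0, -0.004, 0], [0, 0, 0, -0.005, 0], [0, 0, 0, -0.006, 0], [0, 0, 0, -0.007, 0], [0, 0, 0, -0.008, 0], [0, 0, 0, -0.0085, 0], [0, 0, 0, -0.0085, 0], [0, 0, 0, -0.0085, 0]]]'

```text
clock: 11.8
position: [0.6014, 0.1024, 0.0805]
ee_rot: [-0.936, -2.995, 0.008]
force: [-0.7, 0.9, 1.5]
width: 0.008
```

Emit:
step_arm --series '[[[0, 0, 0, 0.006, 0], [0, 0, 0, 0.02, 0], [0, 0, 0, 0.035, 0], [0, -0.01, -0.012, 0.045, 0], [0, -0.025, -0.03, 0.05, 0], [0, -0.04, -0.048, 0.05, 0], [0, -0.055, -0.066, 0.05, 0], [0, -0.07, -0.085, 0.05, 0], [0, -0.08, -0.097, 0.05, 0], [0, -0.0845, -0.102, 0.05, 0], [0, -0.0845, -0.102, 0.05, 0], [0, -0.0845, -0.102, 0.05, 0]]]'

```text
clock: 12.8
position: [0.5177, 0.0012, 0.1308]
ee_rot: [-0.935, -2.996, 0.007]
force: [-0.6, -1.1, 0.1]
width: 0.007
```

```bash
python3 -c "
from h import *
state('s7');snap('wrist','w7')"
```

```text
12.8 [0.5177 0.0012 0.1308] [-0.637  -1.1436  0.0794]
```

View pics/s7c.png

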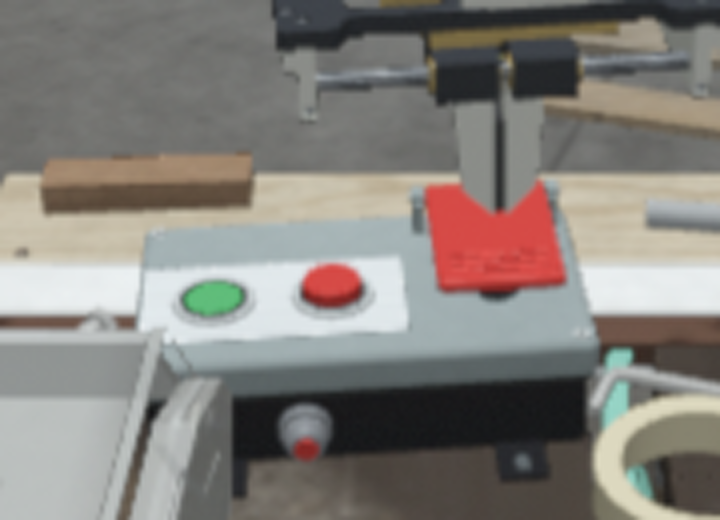

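View pics/w7.png

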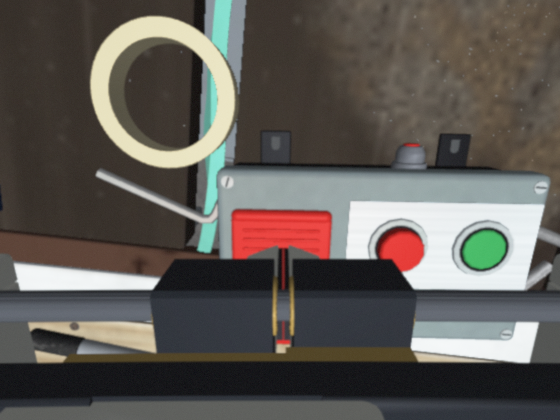

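Green is latched and red is out. In the wrist view the paddle's free edge is at row 212, around (282,212). I'll check that against the tip position.

```bash
python3 -c "
from h import *
p=onz('w7',(282,212),.085);print(p,dep('w7',(282,218)));q=np.array([.5177,.0012]);x=np.array([.825,-.566]);y=np.array([.566,.825])
print((q-p[:2])@x,[ (onz('w7',u,.083)[:2]-q)@y for u in((233,225),(331,225))])"
```

```text
[0.50163958 0.01214534 0.085     ] [0.5041667  0.01041717 0.08697101]
0.019444914257822757 [np.float64(-0.02950366034899566), np.float64(0.029237866876847384)]
```

Emit:
step_arm --series '[[[0, 0, 0, -0.01, 0], [0, 0, 0, -0.018, 0], [0, 0, 0, -0.024, 0], [0, 0, 0, -0.027, 0], [0, 0, 0, -0.027, 0]]]'

```text
clock: 13.32
position: [0.5174, 0.0016, 0.1024]
ee_rot: [-0.933, -2.995, 0.009]
force: [0.4, -1.3, 0.2]
width: 0.006
```

The tip is 19 mm from the free edge and centred within 0.2 mm. Pressing the paddle.

Emit:
step_arm --series '[[[0, 0, 0, -0.002, 0], [0, 0, 0, -0.003, 0], [0, 0, 0, -0.004, 0], [0, 0, 0, -0.005, 0], [0, 0, 0, -0.006, 0], [0, 0, 0, -0.007, 0], [0, 0, 0, -0.008, 0], [0, 0, 0, -0.009, 0], [0, 0, 0, -0.01, 0], [0, 0, 0, -0.011, 0], [0, 0, 0, -0.012, 0], [0, 0, 0, -0.013, 0], [0, 0, 0, -0.0135, 0], [0, 0, 0, -0.0135, 0], [0, 0, 0, -0.0135, 0]]]'

```text
clock: 14.57
position: [0.5176, 0.0015, 0.0892]
ee_rot: [-0.933, -2.995, 0.009]
force: [-2.3, -0.2, 7.7]
width: 0.002
```

```bash
python3 -c "
from h import *
state('s8')"
```

```text
14.5667 [0.5176 0.0015 0.0892] [-2.3037 -0.2069  7.7494]
```

View pics/s8c.png

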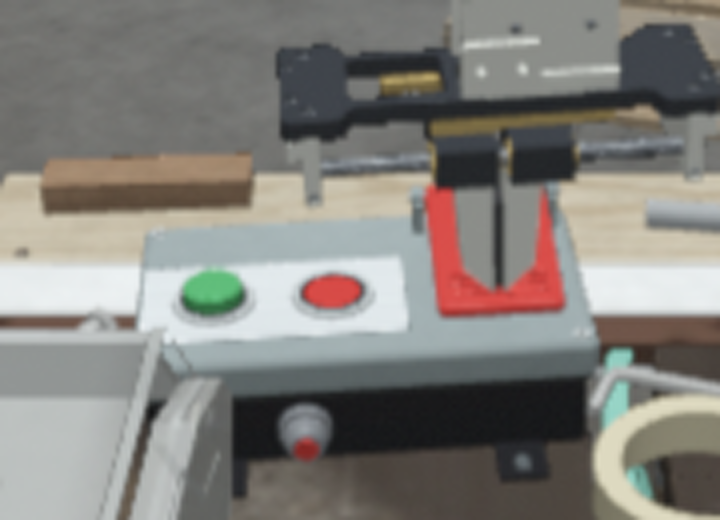

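The paddle is down, green has popped out and red is in. Lifting clear.

Emit:
step_arm --series '[[[0, 0, 0, 0, 0], [0, 0, 0, 0.004, 0], [0, 0, 0, 0.008, 0], [0, 0, 0, 0.013, 0], [0, 0, 0, 0.02, 0], [0, 0, 0, 0.04, 0], [0, 0, 0, 0.06, 0], [0, 0, 0, 0.08, 0], [0, 0, 0, 0.1, 0], [0, 0, 0, 0.1, 0], [0, 0, 0, 0.1, 0], [0, 0, 0, 0.1, 0]]]'

```text
clock: 15.62
position: [0.5173, 0.0018, 0.189]
ee_rot: [-0.933, -2.995, 0.008]
force: [-0.0, -0.6, -0.1]
width: 0.005
```

```bash
python3 -c "
from h import *
state('s9');snap('wrist','w9')
z=np.load('pics/s9.npz')['im'].astype(int);a=np.load('pics/scene0.npz')['im'].astype(int)
print('g/r scene',[(f,k,[np.round(b[1],1) for b in blobs(f,k)][:2]) for f in('scene0','s9') for k in 'gr'])
d=abs(z-a).max(2)[205:275,185:370];print('changed px on box/key',(d>40).sum())
snap('top','top9')
for k in 'gr': print([(np.round(b[1],1),dep('w9',b[1])) for b in blobs('w9',k)])
"
```

```text
15.6167 [0.5173 0.0018 0.189 ] [-0.0381 -0.6437 -0.124 ]
g/r scene [('scene0', 'g', []), ('scene0', 'r', [array([242.7, 212.4]), array([282.9, 198.6])]), ('s9', 'g', []), ('s9', 'r', [array([242.7, 212.4]), array([282.9, 198.6])])]
changed px on box/key 0
[(array([446.3, 223.9]), array([0.6004, 0.103 , 0.0732]))]
[(array([ 79.6, 343.4]), array([ 0.5318, -0.2896,  0.0054])), (array([376.5, 221.4]), array([0.5697, 0.0583, 0.0671])), (array([281.9, 220.6]), array([ 0.5199, -0.0018,  0.0862]))]
```

View pics/s9c.png

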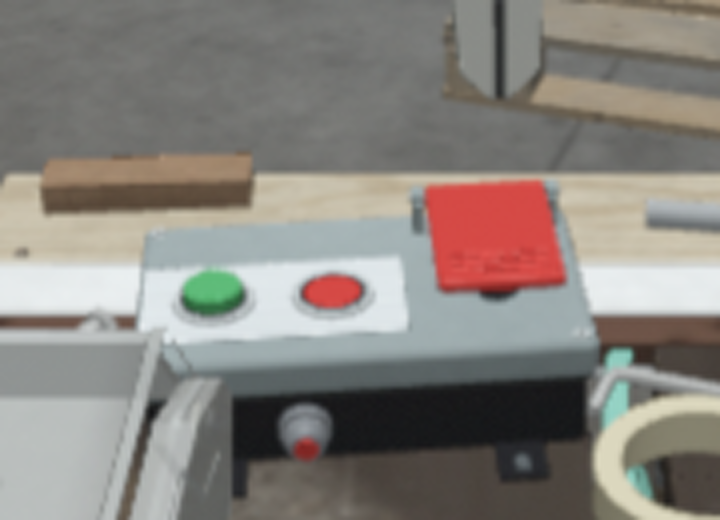

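View pics/w9.png

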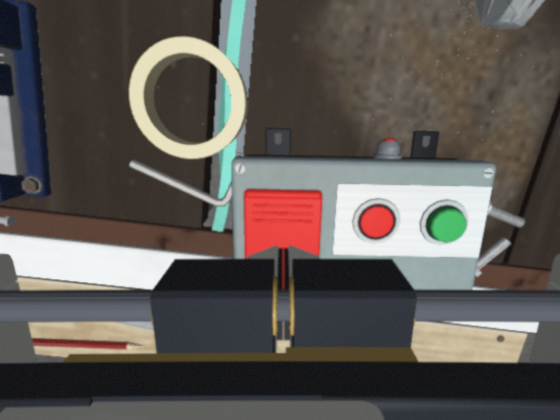

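Green is out (73 mm), red is in (67 mm), the paddle is up (86 mm), and nothing has shifted in the scene image. Handing in.

```bash
python3 -c "
from h import *
print(arm.sign_off())"
```

```text
the job is handed in; nothing more can be done
None
```

The start/stop check is done and handed in at about 16 s of the 58 s allowed. Both the red stop button and the paddle tripped the latched start.

- **Sequence:** I pressed green until it latched, then red until green popped out, then green again, and last the paddle. I pressed the paddle 19 mm from its free edge, and it sprang back. Pictures confirmed each change of state.
- **Forces:** the closed fingertips did all the pressing. The highest wrist reading I saw, taken at the end of each press, was about 8 N, on the paddle. Readings between those points were not checked.
- **Final state:** the heights measured in the wrist picture were green 73 mm (out), red 67 mm (in) and paddle 86 mm (at rest). The hand was about 90 mm clear of the box.
- **Box and other items:** the before and after scene pictures showed no changed pixels over the lower part of the box and the hex key. In the scene pictures, the red button and paddle outlines were at the same pixels before and after. I only looked at the bolts in the last wrist picture and did not measure them.
- **Disagreements:** the cameras differed by 2 mm or less on the button positions. The scene camera's depth read low right at the paddle's edge, so I did not use it.

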